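# Drop two slide clamps into the kidney dish with the stiff slide gate

## Task

Set the kidney dish on the counter under the two bays of the blue clamp sorting block that are farther from the gate handle, with the gate still shut, and let go of it. Then pull the stiff gate out by its black handle until the handle is level with the red line on the guide rails and leave it there, so that two clamps drop into the dish and the third stays in its bay. Leave the mug and the bottle alone.

Things in the scene. Friction and masses are not known exactly. Their poses are not given: they have to be found in the camera images.
- block: Clamp sorting block, fixed. Origin on the counter under the middle of the blue box; x away from the robot, gate pulls to -y (robot's right). Blue box 86 (x) by 120 (y) mm, open on top, 79 to 115 mm high; three bays 34 (y) by 76 mm (x) centred at y = +38, 0, -38 mm. Below it only the gate (underside 72 mm up): the counter beneath is free from +y, front and far side, to y = -62 mm.
- red_line (a point): Midway between the wide red lines across the two aluminium guide rails, at (0, -194, 81) mm in the block's frame; black lines at y = -115 (shut) and -153 mm. Rails 12 mm wide, centred at x = -48 and +48 mm, top at 81 mm, from y = +60 to -230 mm, on 14 mm posts at y = -72 and -222 mm, with a 4 mm steel foot plate from y = -62 to -232 mm.
- outlet (a point): Middle of the two left-hand (+y) bays' opening (clamps 1 and 2), at (0, 19, 72) mm in the block's frame. The clamps drop within 38 mm of it in x and 36 mm in y.
- gate (a joint): How far the gate is pulled out, in m: 0 shut, stop at 0.115; it starts at 0 to 0.008. It slides along the block's -y against about 9 N of friction plus 25 N per m/s and stays where it is left. The handle is at the red line at 0.079: the two left-hand bays are then fully open (from 0.074) and the third clamp is still carried (to 0.088).
- handle (a point): Grip point of the gate's handle, 135 mm above the counter: a black upright plate with a white band near its top, 12 mm thick along the pull (block y), 50 mm wide across it (block x), from 78 to 148 mm above the counter. With the gate shut it is at x = 0, y = -115 mm in the block's frame, 55 mm from the blue box; it moves with the gate.
- dish: Loose stainless kidney dish, about 0.3 kg, 246 mm long (x) by 131 mm wide (y), 45 mm high. Origin under its middle; x along it (away from the robot at the start), y to its hollow side. Wall 3 mm, round rim 8 mm thick, floor 4 mm. Inside 105 mm wide, bent about a 160 mm radius. With its point (42, 0) or (-42, 0) mm below the outlet and its x along the block's x, it catches both clamps.
- dish_end (a point): Middle of the rounded rim at the dish's near (-x) end, at (-119, 7, 41) mm in the dish's frame; the rim there runs along the dish's y, so fingers closing along the dish's x pinch it from above, one inside and one outside.
- clamp1: Red slide clamp, loose, 64 (x) by 24 (y) by 10 mm, 25 g, lying on the gate in the left-hand (+y) bay. Origin at the centre of its underside.
- clamp2: Red slide clamp like clamp1, in the middle bay.
- clamp3: Red slide clamp like clamp1, in the right-hand (-y) bay, which must stay there.
- mug: Heavy white ceramic mug with two steel forceps standing in it, 82 mm wide, rim at 95 mm, forceps up to about 170 mm. Origin at the centre of its underside. Bystander.
- bottle: White bottle with blue cap, 64 mm wide, 160 mm tall. Origin at the centre of its underside. Bystander.
Not all that is in view belongs to the job. What is shaped like the clamp1 but orange or yellow is not meant.

How it is judged:
By the outcome, as a careful person would: the job done as asked, in the order asked, and still so for the second after the job is handed in, with the robot touching nothing.
It also fails if it takes over 61 s, if anything falls off the work surface, if the arm or the gripper's body presses on something with over 40 N, if the wrist force passes 120 N, or if a joint passes its speed limit or range.

## Robot

A 6-joint arm with a two-finger parallel gripper is mounted at the origin on the work surface. World frame = base frame: x ahead of the robot, y to its left, z up, the work surface at z = 0. Lengths are in m, angles in rad, forces in N, time in s.
With the tool pointing down it reaches from about 0.35 to 0.875 m from the base axis. Payload 15.5 kg.
Tool frame: the origin (TCP) lies midway between the tips of the shut fingers; the grasp point (between the pads) lies 19 mm behind it; z points along the fingers, y is the direction in which the jaws open and shut (so a half turn about z gives the same grasp; the last joint's range is limited). The gripper opens to 85 mm and grips with 20 to 120 N. Pads are 22 mm wide; open, the fingers measure 114 mm over their backs; the gripper's body (76 mm by 85 mm) begins 54 mm behind the grasp point. The pads swing forward as they close: fully open they stand 13 mm farther back than shut.
Start: joints at [-1.319, 0.494, 1.345, -0, 1.302, -0.096], TCP at [0.212, -0.588, 0.231] pointing down, gripper open.
Joint ranges: [-2.91, 2.91], [-0.82, 2.16], [0.22, 2.67], [-1.22, 4.37], [0.12, 2.79], [-3.08, 3.08]. Speed limits (rad/s): [1.89, 1.89, 2.57, 3.01, 3.01, 3.01].

## Interface

Orientations are given as a rotation vector (axis times angle).
In Python, from cell import bot gives the robot as it stands. The module is installed in compiled form; this text tells all that it offers.
- The arm moves only by the shell command python3 -m crank 'ROWS' [FORCE]. ROWS is JSON, a list of rows, each an object of numbers: "jaw": the opening, from 0 (shut) to 1 (fully open); "dx", "dy", "dz": the shift along the tool's x, y, z as a fraction of full scale; "turn": the turn about the tool's z as a fraction of full scale. A call has 1 to 5 rows; each row is the pose to reach, as a shift and turn from the pose measured when the call began, along the tool's axes at that moment; what a row does not reach only later rows make up. Full scale, the value 1, is 0.5 m for a shift and 60 degrees for a turn. A row lasts 1/8 s, in which the tool goes at most 62.5 mm and 10.7 degrees, less where a joint would pass 70% of its speed; a pose out of reach is approached as far as the arm can. A call with a number of a shift or a turn outside -1 to 1 is refused whole. A call with a gripper value outside its range is refused whole. The fingers move at their own pace and stop on an object; FORCE is the grip in N (left out, the last holds). Time passes only in rows, so rows that repeat a pose let the fingers close. It gives the time, the measured TCP pose, the force and the opening at its end, in the units of the state.
- bot.observe(): the state, without advancing time (a new reading comes with each control period).
- bot.snapshot(name): name is "scene" or "top" or "wrist"; returns the picture (400x640x3 uint8, red, green, blue); there is no depth.
- bot.camera_model(name): a dict with "camera_matrix" (3x3 intrinsics, pixels), "world_to_cam" (4x4, takes a point from world to camera coordinates). Camera axes: x right, y down, z forward; pixel columns grow to the right and rows downward; lengths in m; the calibration is good to about 2 mm. A picture is of the moment at which its call begins: read the wrist's pose just before it. camera_model takes no time and is no camera call; for the wrist camera it gives the pose at the moment of the call.
- bot.hand_in(): hands the job in, once; it reports no verdict.
The state is a dict: "clock": time; "q": joint angles; "joint_vel": joint speeds; "tau": joint torques, N m; "position": TCP position; "ee_rot": TCP orientation; "contact_force": force on the tool from outside, world axes, zero at the start; "ft_torque": the same for the moment, N m; "gripper_width": finger opening in m.
Only numpy, scipy, OpenCV 4.12 (cv2) and the standard library are available. Lean on these libraries where they do the work, as an engineer would, in place of code of your own. Each camera call takes 0.05 s, during which the arm holds its last target.

## Working session

There is one attempt and no reset: what is moved stays moved. The work goes in short steps, Python scripts to look and compute and a shell command to move; the robot and the scene stay as the last step left them, time stands still between calls to the robot, and variables do not carry over. Pictures are saved under pics/ and viewed, and the job is handed in when it is done.

```bash
mkdir -p pics; python3 - <<'E'
from cell import bot
import cv2,numpy as np
print(bot.observe())
for n in ("scene","top","wrist"):
    im=bot.snapshot(n); cv2.imwrite(f"pics/{n}0.png",im[:,:,::-1])
    m=bot.camera_model(n); print(n,np.round(m["camera_matrix"],1).tolist(),np.round(m["world_to_cam"],4).tolist())
E
```

```text
{'clock': 0.0, 'q': array([-1.31949355e+00,  4.94176028e-01,  1.34611123e+00, -2.12281326e-06,
        1.30250964e+00, -9.54764205e-02]), 'joint_vel': array([-1.84905848e-04,  1.18290439e-03, -2.41673242e-03, -7.17204924e-04,
       -3.96476741e-06, -1.41928550e-03]), 'tau': array([ 3.19455787e-03, -8.82138705e+01, -3.83868492e+01,  5.53915766e-05,
        9.91815235e-03, -3.32519932e-06]), 'position': array([ 0.21234734, -0.58744673,  0.23071145]), 'ee_rot': array([-3.09330391e+00, -5.41787955e-01,  1.50381293e-04]), 'contact_force': array([ 0.01952947,  0.58462271, -0.5748207 ]), 'ft_torque': array([ 0.00552447, -0.06291054, -0.02605617]), 'gripper_width': 0.08563338171227505}
scene [[485.6, 0.0, 317.8], [0.0, 485.6, 201.0], [0.0, 0.0, 1.0]] [[0.0011, 1.0, -0.0005, 0.0688], [0.5528, -0.001, -0.8333, -0.2454], [-0.8333, 0.0006, -0.5528, 1.9522], [0.0, 0.0, 0.0, 1.0]]
top [[490.9, 0.0, 320.3], [0.0, 490.9, 201.4], [0.0, 0.0, 1.0]] [[-0.0282, -0.9995, 0.0162, -0.0478], [-0.9941, 0.0263, -0.1055, 0.627], [0.105, -0.019, -0.9943, 1.2364], [0.0, 0.0, 0.0, 1.0]]
wrist [[289.1, 0.0, 324.2], [0.0, 289.1, 195.6], [0.0, 0.0, 1.0]] [[0.3404, -0.9403, -0.002, -0.623], [-0.8963, -0.3252, 0.3016, -0.0397], [-0.2842, -0.1009, -0.9534, 0.38], [0.0, 0.0, 0.0, 1.0]]
```

View pics/top0.png

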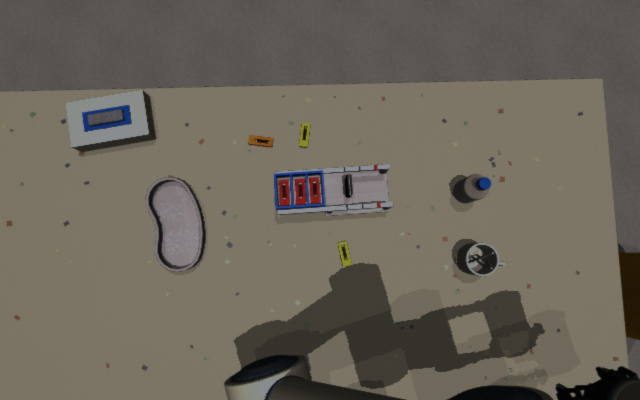

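View pics/scene0.png

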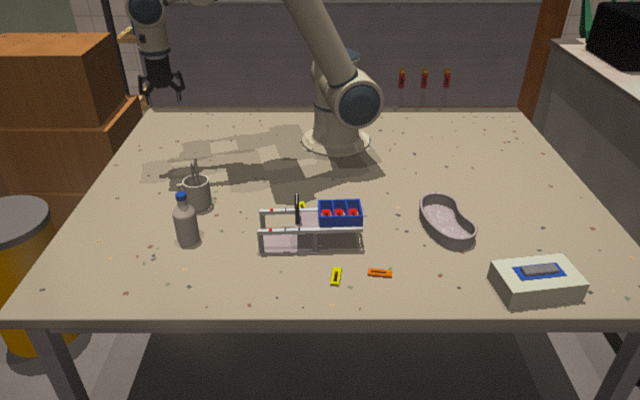

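View pics/wrist0.png

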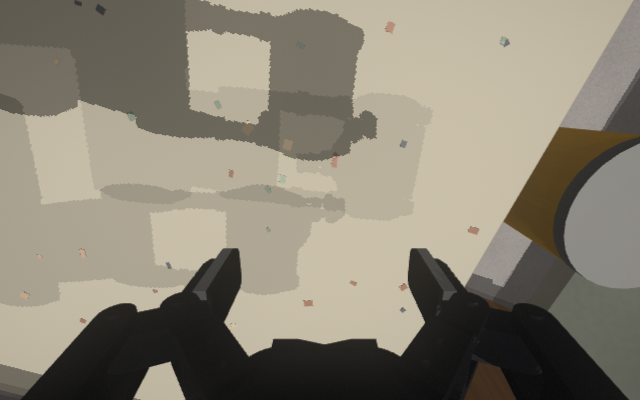

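Top view: the dish is at (175,224), the block's blue box at (300,190) with red clamps at (284,191), (300,191) and (315,190), and the handle at (348,187). The red lines are near (379,168) and (377,206). Possible mix-ups are the loose orange clamp (261,141) and the yellow ones (305,134) and (345,253), plus the tray with a blue pad (108,118), which isn't a dish. The mug is at (481,260) and the bottle at (478,187). I'll check with close crops.

```bash
python3 - <<'E'
import cv2
im=cv2.imread("pics/top0.png")
cv2.imwrite("pics/c1.png",cv2.resize(im[150:230,260:400],None,fx=5.6,fy=5.6,interpolation=cv2.INTER_CUBIC))
cv2.imwrite("pics/c2.png",cv2.resize(im[170:280,130:220],None,fx=5,fy=5,interpolation=cv2.INTER_CUBIC))
E
```

```text
(no output)
```

View pics/c1.png

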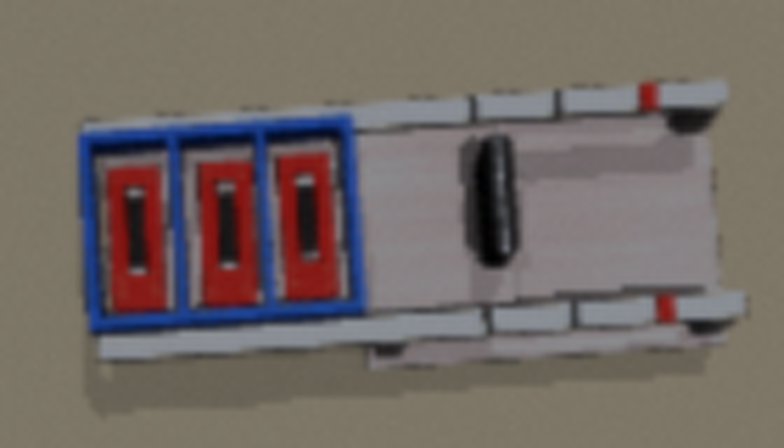

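View pics/c2.png

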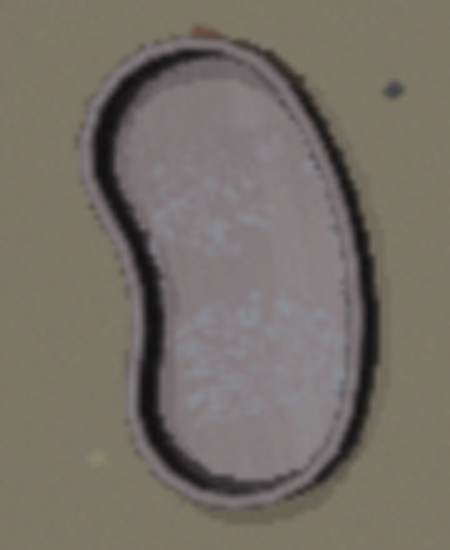

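```bash
cat > h.py <<'E'
import numpy as np
from scipy.optimize import least_squares
def back(m,px,z):
    px=np.atleast_2d(px).astype(float); z=np.broadcast_to(z,len(px))
    K=np.array(m["camera_matrix"]);T=np.array(m["world_to_cam"]);R=T[:3,:3];c=-R.T@T[:3,3]
    d=(R.T@np.linalg.inv(K)@np.c_[px,np.ones(len(px))].T).T
    return c+d*((z-c[2])/d[:,2])[:,None]
def proj(m,P):
    P=np.atleast_2d(P);T=np.array(m["world_to_cam"]);K=np.array(m["camera_matrix"])
    c=(T[:3,:3]@P.T).T+T[:3,3];u=(K@c.T).T
    return u[:,:2]/u[:,2:]
def rot(a): return np.array([[np.cos(a),-np.sin(a)],[np.sin(a),np.cos(a)]])
def fit2d(L,W,p0=None):
    p0=p0 if p0 is not None else [*W.mean(0)-0*L.mean(0),0]
    f=lambda p:((rot(p[2])@L.T).T+p[:2]-W).ravel()
    s=least_squares(f,p0);return s.x,s.fun.reshape(-1,2)
def dsk(P):  # distance to dish skeleton in dish frame (xy)
    c=np.array([0,153.1e-3]);v=P-c;th=np.arctan2(v[:,0],-v[:,1])
    tm=np.arcsin(65/160);t=np.clip(th,-tm,tm)
    S=np.c_[.16*np.sin(t),c[1]-.16*np.cos(t)]
    return np.linalg.norm(P-S,axis=1)
def fitdish(W,h,p0):
    f=lambda p:dsk((rot(p[2]).T@(W-p[:2]).T).T)-h
    s=least_squares(f,p0);return s.x,s.fun
E
python3 - <<'E'
from h import *
from cell import bot
m=bot.camera_model("top")
c=np.array([[80,135],[352,118],[365,313],[92,331]])
r=np.array([[473,109],[558,104],[649,97],[488,320],[573,311],[666,308]])
W=np.r_[back(m,np.c_[260+c[:,0]/5.6,150+c[:,1]/5.6],.115),back(m,np.c_[260+r[:,0]/5.6,150+r[:,1]/5.6],.081)][:,:2]
L=np.array([[.043,.06],[.043,-.06],[-.043,-.06],[-.043,.06]]+[[s*.048,y] for s in(1,-1) for y in(-.115,-.153,-.194)])
p,e=fit2d(L,W);print("block",p,np.degrees(p[2]));print((e*1e3).round(1).tolist())
d=np.array([[185,37],[82,150],[105,215],[131,310],[130,400],[165,475],[245,505],[320,470],[362,340],[340,200],[270,72],[110,85]])
Wd=back(m,np.c_[130+d[:,0]/5,170+d[:,1]/5],.041)[:,:2]
q,e=fitdish(Wd,.058,[.5,.3,0]);print("dish",q,np.degrees(q[2]),(e*1e3).round(1))
E=rot(q[2])@[-.119,.007]+q[:2];print("end",E)
B=rot(p[2]);
for s in(1,-1):
    t=p[:2]+B@[0,.019]-B@[s*.042,0];print(s,"dish target",t,"end",t+B@[-.119,.007])
print("handle",p[:2]+B@[0,-.115])
bp=bot.snapshot  # none
print(np.hypot(*E), back(m,[[108,118],[261,141],[305,134],[345,253]],0.01)[:,:2].round(3))
o=bot.observe();print(o["position"],o["ee_rot"])
E
```

```text
block [ 0.64658749 -0.01399435  0.04521898] 2.590856494945838
[[0.2, 1.2], [1.1, -0.4], [0.6, -1.1], [-0.2, 0.9], [0.2, 0.1], [0.6, 0.4], [0.3, 0.4], [-0.6, -0.7], [-1.9, -0.7], [-0.3, -0.2]]
dish [0.57832458 0.30408668 0.19535532] 11.193035414944342 [-1.3 -1.5 -1.9  1.7 -1.6 -3.  -2.6 -2.6 -1.1 -3.  -3.9 -4.4]
end [0.4602293  0.28785383]
1 dish target [0.60377156 0.00308767] end [0.48457677 0.00470129]
-1 dish target [0.68768569 0.00688477] end [0.56849091 0.00849839]
handle [ 0.6517859 -0.1288768]
0.5428359227347032 [[ 0.866  0.494]
 [ 0.794  0.088]
 [ 0.81  -0.03 ]
 [ 0.491 -0.126]]
[ 0.21237157 -0.58754699  0.2308579 ] [-3.09360702e+00 -5.41920629e-01  9.25780337e-05]
```

```bash
cat >> h.py <<'E'
from scipy.spatial.transform import Rotation as Ro
def plan(x,y,z,yawdeg=None):
    from cell import bot
    o=bot.observe();R=Ro.from_rotvec(o["ee_rot"]).as_matrix();p=o["position"]
    d=R.T@(np.array([x,y,z])-p)/.5
    yw=np.degrees(np.arctan2(R[1,1],R[0,1]))
    t=0 if yawdeg is None else -((yawdeg-yw+180)%360-180)/60
    print("t%.2f pos %s yaw %.2f F %s w %.4f"%(o["clock"],p.round(4),yw,np.round(o["contact_force"],1),o["gripper_width"]))
    print("dx %.4f dy %.4f dz %.4f turn %.4f"%(*d,t))
E
python3 - <<'E'
from h import *
from cell import bot
m=bot.camera_model("top")
print(back(m,[[481,260],[478,187]],[.09,.12]))
plan(.43,-.30,.24,-10); plan(.46,.288,.24,11.2)
E
```

```text
[[ 0.46468341 -0.45387527  0.09      ]
 [ 0.6415059  -0.4473524   0.12      ]]
t0.15 pos [ 0.2124 -0.5875  0.2309] yaw -70.13 F [ 0.1 -0.3  0.1] w 0.0852
dx 0.6048 dy -0.3929 dz -0.0179 turn -1.0021
t0.15 pos [ 0.2124 -0.5875  0.2309] yaw -70.13 F [ 0.1 -0.3  0.1] w 0.0852
dx 1.0610 dy -1.4785 dz -0.0169 turn -1.3555
```

```bash
python3 -m crank '[{"dx":0.6,"dy":-0.4,"dz":-0.04,"turn":-0.9,"jaw":0.6},{"dx":0.6,"dy":-0.4,"dz":-0.04,"turn":-0.9,"jaw":0.6},{"dx":0.6,"dy":-0.4,"dz":-0.04,"turn":-0.9,"jaw":0.6},{"dx":0.6,"dy":-0.4,"dz":-0.04,"turn":-0.9,"jaw":0.6},{"dx":0.6,"dy":-0.4,"dz":-0.04,"turn":-0.9,"jaw":0.6}]' 60
python3 -c "
from h import *
plan(.45,.0,.25,11.2);plan(.46,.288,.25,11.2)"
```

```text
clock: 0.78
position: [0.3985, -0.3349, 0.2485]
ee_rot: [-2.51, -1.889, -0.001]
contact_force: [0.8, -0.2, 0.0]
gripper_width: 0.0516
t0.78 pos [ 0.3985 -0.3349  0.2485] yaw -16.08 F [ 0.8 -0.2  0. ] w 0.0516
dx 0.6722 dy -0.0865 dz -0.0024 turn -0.4546
t0.78 pos [ 0.3985 -0.3349  0.2485] yaw -16.08 F [ 0.8 -0.2  0. ] w 0.0516
dx 1.2312 dy -0.2268 dz -0.0019 turn -0.4546
```

```bash
python3 -m crank '[{"dx":0.67,"dy":-0.09,"turn":-0.45},{"dx":0.67,"dy":-0.09,"turn":-0.45},{"dx":0.67,"dy":-0.09,"turn":-0.45},{"dx":0.67,"dy":-0.09,"turn":-0.45},{"dx":0.67,"dy":-0.09,"turn":-0.45}]'
python3 -c "
from h import *
plan(.46,.288,.20,11.2)"
```

```text
t0.78 pos [ 0.3985 -0.3349  0.2485] yaw -16.08 F [ 0.8 -0.2  0. ] w 0.0516
dx 1.2311 dy -0.2268 dz 0.0981 turn -0.4546schema error: expected keys jaw, dx, dy, dz, turn
```

All keys are required, so I'll include them every time.

```bash
python3 -m crank '[{"dx":0.67,"dy":-0.09,"dz":0,"turn":-0.45,"jaw":0.6},{"dx":0.67,"dy":-0.09,"dz":0,"turn":-0.45,"jaw":0.6},{"dx":0.67,"dy":-0.09,"dz":0,"turn":-0.45,"jaw":0.6},{"dx":0.67,"dy":-0.09,"dz":0,"turn":-0.45,"jaw":0.6},{"dx":0.67,"dy":-0.09,"dz":0,"turn":-0.45,"jaw":0.6}]'
python3 -c "
from h import *
plan(.46,.288,.20,11.2)"
```

```text
clock: 1.4
position: [0.4439, -0.0257, 0.2489]
ee_rot: [-2.0, -2.422, -0.001]
contact_force: [0.8, -0.3, 0.6]
gripper_width: 0.0518
t1.40 pos [ 0.4439 -0.0257  0.2489] yaw 10.91 F [ 0.8 -0.3  0.6] w 0.0518
dx 0.6099 dy 0.1502 dz 0.0982 turn -0.0048
```

```bash
python3 -m crank '[{"dx":0.61,"dy":0.15,"dz":0.05,"turn":-0.005,"jaw":0.6},{"dx":0.61,"dy":0.15,"dz":0.05,"turn":-0.005,"jaw":0.6},{"dx":0.61,"dy":0.15,"dz":0.08,"turn":-0.005,"jaw":0.6},{"dx":0.61,"dy":0.15,"dz":0.1,"turn":-0.005,"jaw":0.6},{"dx":0.61,"dy":0.15,"dz":0.1,"turn":-0.005,"jaw":0.6}]'
python3 - <<'E'
from h import *
from cell import bot
import cv2
plan(.46,.288,.10,11.2)
for n in("wrist","top"):
    cv2.imwrite(f"pics/{n}1.png",bot.snapshot(n)[:,:,::-1])
m=bot.camera_model("wrist")
print(proj(m,[[.46,.288,.041]]))
E
```

```text
clock: 2.02
position: [0.4592, 0.2822, 0.2005]
ee_rot: [-1.993, -2.428, -0.001]
contact_force: [1.0, -0.3, 0.4]
gripper_width: 0.051
t2.02 pos [0.4592 0.2822 0.2005] yaw 11.23 F [ 1.  -0.3  0.4] w 0.0510
dx 0.0108 dy 0.0037 dz 0.2010 turn 0.0004
[[326.40565656 178.6183616 ]]
```

View pics/wrist1.png

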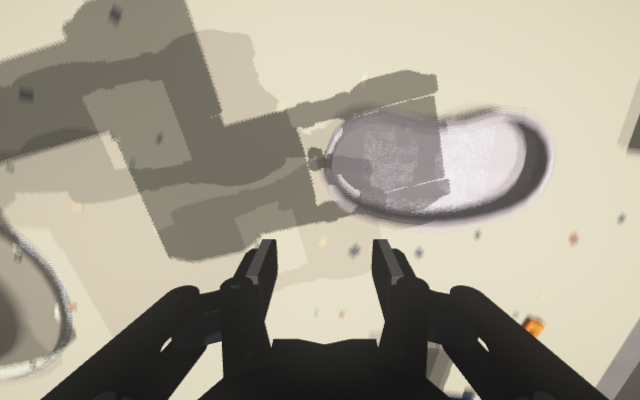

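```bash
python3 - <<'E'
from cell import bot
import cv2
from h import *
im=bot.snapshot("wrist")[:,:,::-1]
cv2.imwrite("pics/c3.png",cv2.resize(im[90:240,300:560],None,fx=3,fy=3,interpolation=cv2.INTER_CUBIC))
m=bot.camera_model("wrist");print(np.round(m["world_to_cam"],4).tolist())
E
```

```text
[[0.9801, 0.1987, -0.0008, -0.5052], [0.1898, -0.9347, 0.3004, 0.1488], [0.059, -0.2946, -0.9538, 0.406], [0.0, 0.0, 0.0, 1.0]]
```

View pics/c3.png

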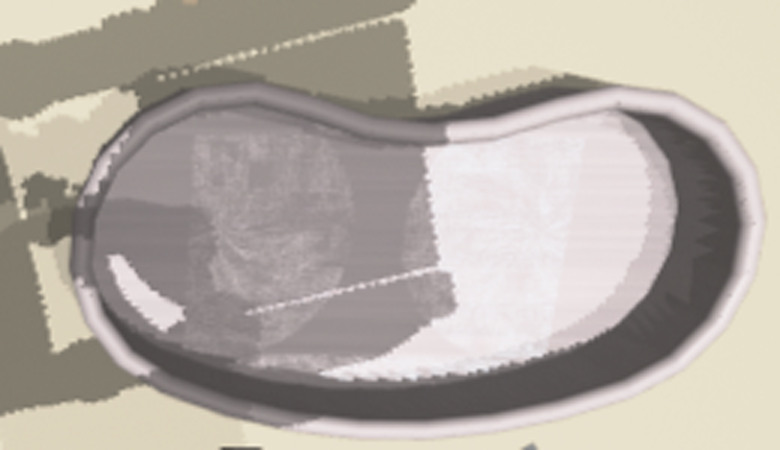

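```bash
python3 - <<'E'
from h import *
from cell import bot
m=bot.camera_model("wrist")
d=np.array([(82,235),(93,165),(150,110),(245,92),(330,115),(430,132),(520,120),(610,100),(690,115),(740,165),(753,220),(725,300),(640,372),(520,420),(400,430),(250,408),(150,368),(100,310)])
W=back(m,np.c_[300+d[:,0]/3,90+d[:,1]/3],.044)[:,:2]
for h in (.054,.0525):
    q,e=fitdish(W,h,[.578,.304,.19]);print(q,np.degrees(q[2]),(e*1e3).round(1),rot(q[2])@[-.119,.007]+q[:2])
E=rot(q[2])@[-.119,.007]+q[:2]
plan(*E,.10,np.degrees(q[2]));plan(*E,.022,np.degrees(q[2]))
E
```

```text
[0.57473427 0.30829026 0.17457429] 10.002369911191149 [-2.6  1.2  0.4 -1.8 -0.5  0.5  0.9 -0.9 -0.9 -0.5 -0.3 -2.1 -3.5  2.
  1.5  0.3 -1.  -3.3] [0.45632717 0.29451489]
[0.57464024 0.30860392 0.1760152 ] 10.084928187515404 [-1.2  2.5  1.6 -0.6  0.8  1.6  2.   0.1  0.2  0.8  1.2 -0.4 -1.6  3.9
  3.4  2.1  0.7 -1.8] [0.45625313 0.29465794]
t2.17 pos [0.4587 0.2824 0.1999] yaw 11.43 F [-0.5  0.3 -0.2] w 0.0513
dx 0.0249 dy 0.0004 dz 0.1998 turn 0.0224
t2.17 pos [0.4587 0.2824 0.1999] yaw 11.43 F [-0.5  0.3 -0.2] w 0.0513
dx 0.0248 dy 0.0005 dz 0.3558 turn 0.0224
```

```bash
python3 -m crank '[{"dx":0.02,"dy":0,"dz":0.12,"turn":0.015,"jaw":0.6},{"dx":0.02,"dy":0,"dz":0.23,"turn":0.015,"jaw":0.6},{"dx":0.02,"dy":0,"dz":0.31,"turn":0.015,"jaw":0.6},{"dx":0.02,"dy":0,"dz":0.35,"turn":0.015,"jaw":0.6},{"dx":0.02,"dy":0,"dz":0.35,"turn":0.015,"jaw":0.6}]'
python3 - <<'E'
from h import *
from cell import bot
import cv2
cv2.imwrite("pics/wrist2.png",bot.snapshot("wrist")[:,:,::-1])
E
```

```text
clock: 2.8
position: [0.4559, 0.2909, 0.024]
ee_rot: [-2.008, -2.413, 0.005]
contact_force: [0.1, 0.0, 1.3]
gripper_width: 0.0512
```

View pics/wrist2.png

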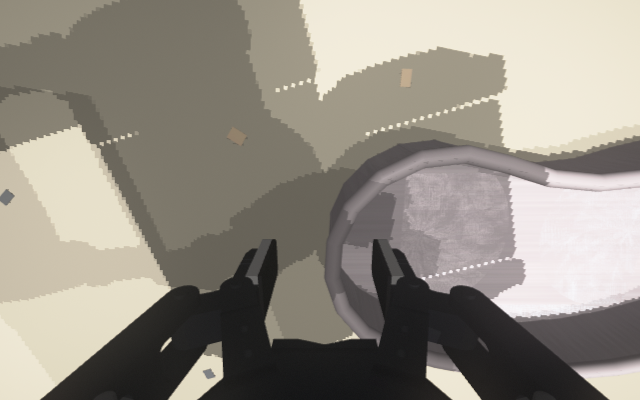

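The near end of the rim, at about (333,255), lies between the pads at (268,255) and (382,255), so I'm closing.

```bash
python3 -m crank '[{"dx":0,"dy":0,"dz":0,"turn":0,"jaw":0},{"dx":0,"dy":0,"dz":0,"turn":0,"jaw":0},{"dx":0,"dy":0,"dz":0,"turn":0,"jaw":0},{"dx":0,"dy":0,"dz":0,"turn":0,"jaw":0},{"dx":0,"dy":0,"dz":0,"turn":0,"jaw":0}]' 60
python3 - <<'E'
from h import *
from cell import bot
import cv2
cv2.imwrite("pics/wrist3.png",bot.snapshot("wrist")[:,:,::-1])
im=bot.snapshot("top")[:,:,::-1]
cv2.imwrite("pics/top3.png",im)
plan(.485,.005,.024,2.6)
E
```

```text
clock: 3.48
position: [0.457, 0.2916, 0.0261]
ee_rot: [-2.009, -2.415, -0.0]
contact_force: [-0.9, -2.7, 13.7]
gripper_width: 0.0058
t3.58 pos [0.457  0.2916 0.0262] yaw 10.49 F [-1.8 -2.6 12. ] w 0.0060
dx -0.5738 dy -0.0493 dz 0.0040 turn 0.1315
```

View pics/wrist3.png

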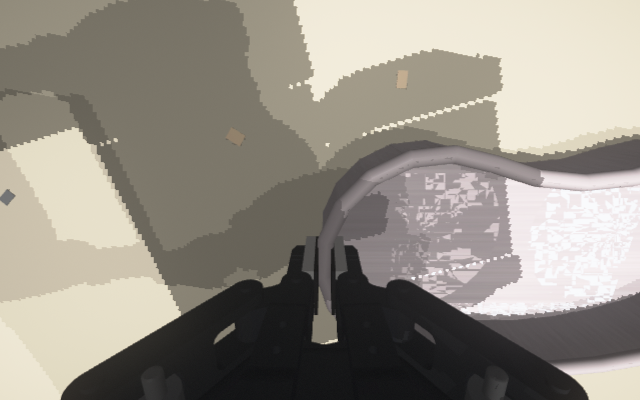

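View pics/top3.png

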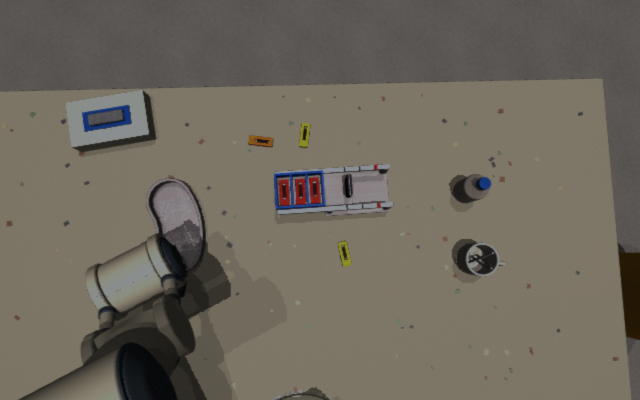

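Gripped at 6 mm. I'll slide the dish along the counter in two moderate stages, with a slight lift to relieve the downward load.

```bash
python3 -m crank '[{"dx":-0.02,"dy":0,"dz":-0.004,"turn":0.01,"jaw":0},{"dx":-0.07,"dy":-0.005,"dz":-0.004,"turn":0.03,"jaw":0},{"dx":-0.13,"dy":-0.01,"dz":-0.004,"turn":0.05,"jaw":0},{"dx":-0.19,"dy":-0.015,"dz":-0.004,"turn":0.08,"jaw":0},{"dx":-0.24,"dy":-0.02,"dz":-0.004,"turn":0.1,"jaw":0}]'
python3 - <<'E'
from h import *
from cell import bot
import cv2
cv2.imwrite("pics/wrist4.png",bot.snapshot("wrist")[:,:,::-1])
im=bot.snapshot("top")[:,:,::-1]
cv2.imwrite("pics/top4.png",cv2.resize(im[80:320,60:420],None,fx=2.2,fy=2.2))
plan(.485,.005,.026,2.6)
E
```

```text
clock: 4.2
position: [0.4692, 0.1704, 0.0284]
ee_rot: [-2.134, -2.305, -0.0]
contact_force: [-0.1, 1.9, -1.6]
gripper_width: 0.0062
t4.30 pos [0.4691 0.1695 0.0283] yaw 4.32 F [-0.7 -0.6 -0.7] w 0.0058
dx -0.3305 dy 0.0070 dz 0.0046 turn 0.0287
```

View pics/wrist4.png

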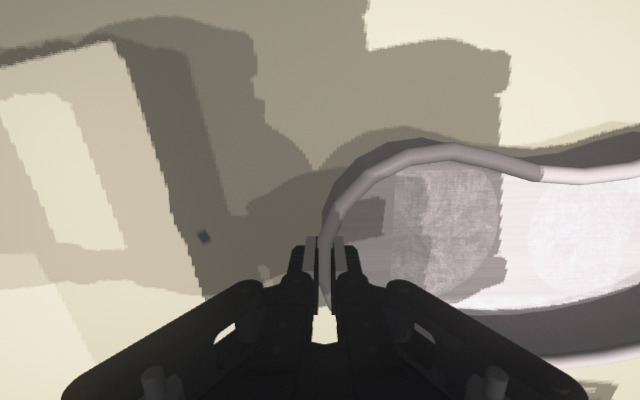

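View pics/top4.png

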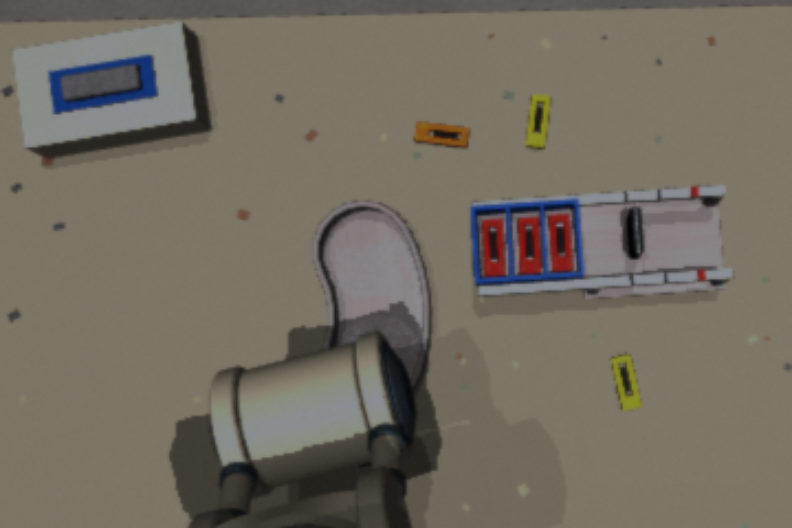

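```bash
python3 - <<'E'
from h import *
from cell import bot
m=bot.camera_model("top")
d=np.array([(317,248),(330,298),(362,202),(324,222),(402,225),(420,263),(428,310),(334,340),(428,345)])
W=back(m,np.c_[60+d[:,0]/2.2,80+d[:,1]/2.2],.041)[:,:2]
q,e=fitdish(W,.0565,[.6,.18,.1]);print(q,np.degrees(q[2]),(e*1e3).round(1),rot(q[2])@[-.119,.007]+q[:2])
m=bot.camera_model("wrist")
d=np.array([(324,250),(333,215),(356,180),(385,162),(440,153),(500,165),(540,174),(600,174)])
W=back(m,d,.045)[:,:2]
print(W.round(3).tolist())
print((dsk((rot(q[2]).T@(W-q[:2]).T).T)*1e3).round(1))
E
```

```text
[0.58600928 0.16609955 0.10912859] 6.252607854216981 [-3.4 -0.3  1.7  0.6 -1.4 -1.4 -2.7 -3.4 -1.3] [0.46695478 0.16009737]
[[0.468, 0.181], [0.47, 0.199], [0.479, 0.216], [0.491, 0.226], [0.514, 0.231], [0.542, 0.228], [0.561, 0.225], [0.587, 0.227]]
[55.  60.1 65.4 66.6 65.7 65.7 66.8 67.5]
```

```bash
python3 - <<'E'
from h import *
from cell import bot
import cv2
o=bot.observe();print(o["position"])
im=bot.snapshot("wrist")[:,:,::-1].copy();m=bot.camera_model("wrist")
t=bot.snapshot("top")[:,:,::-1].copy();mt=bot.camera_model("top")
P=o["position"];print("tcp",proj(m,P),"grasp",proj(m,P+[0,0,.019]))
mt0=mt
th=np.linspace(0,1,200)
def outline(q,h,z):
    tm=np.arcsin(65/160)
    a=np.linspace(-tm,tm,60);c=np.array([0,.1531])
    o1=c+np.c_[(.16+h)*np.sin(a),-(.16+h)*np.cos(a)]
    o2=c+np.c_[(.16-h)*np.sin(a[::-1]),-(.16-h)*np.cos(a[::-1])]
    b=np.linspace(0,np.pi,40)
    e1=np.array([.065,.0069])+h*np.c_[np.cos(tm-np.pi/2+b),np.sin(tm-np.pi/2+b)]
    e2=np.array([-.065,.0069])+h*np.c_[np.cos(np.pi/2-tm+b),np.sin(np.pi/2-tm+b)]
    L=np.r_[o1,e1,o2,e2]
    return np.c_[(rot(q[2])@L.T).T+q[:2],np.full(len(L),z)]
q=[.586,.166,.109]
for I,M in((im,m),(t,mt)):
    for h,col in((.058,(0,255,0)),(.050,(0,0,255))):
        u=proj(M,outline(q,h,.041));cv2.polylines(I,[np.int32(u*8)],True,col,1,cv2.LINE_AA,3)
u=proj(m,P+[0,0,.019]).astype(int)[0];cv2.circle(im,tuple(int(v) for v in u),3,(255,0,0),-1)
cv2.imwrite("pics/ow.png",im);cv2.imwrite("pics/ot.png",cv2.resize(t[150:300,160:420],None,fx=3,fy=3,interpolation=cv2.INTER_CUBIC))
E
```

```text
[0.46907218 0.16951053 0.02831602]
tcp [[324.90750756 255.2427791 ]] grasp [[324.98135159 274.55718228]]
```

View pics/ow.png

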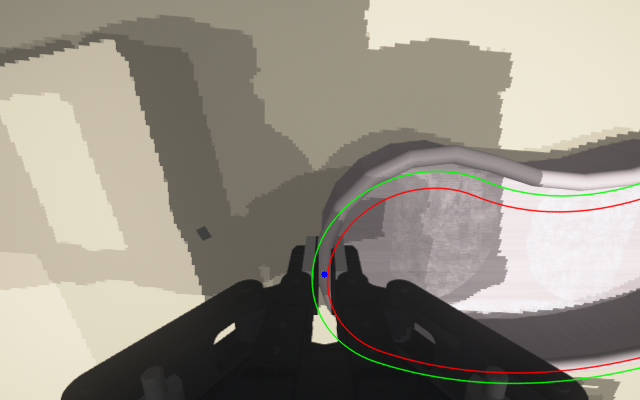

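View pics/ot.png

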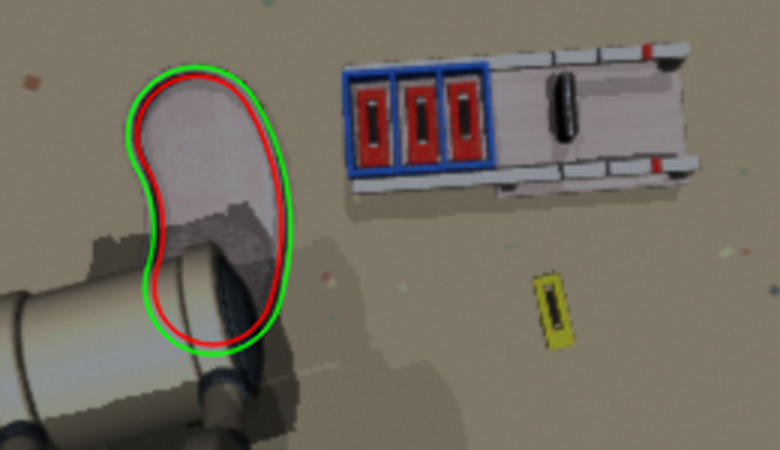

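The top overlay fits the far end, but both cameras put the near end further to +y, so I'll refit with points from both.

```bash
sed -i 's/^def outline.*//' h.py; cat >> h.py <<'E'
def outl(q,h,z):
    tm=np.arcsin(65/160)
    a=np.linspace(-tm,tm,60);c=np.array([0,.1531])
    o1=c+np.c_[(.16+h)*np.sin(a),-(.16+h)*np.cos(a)]
    o2=c+np.c_[(.16-h)*np.sin(a[::-1]),-(.16-h)*np.cos(a[::-1])]
    b=np.linspace(0,np.pi,40)
    e1=np.array([.065,.0069])+h*np.c_[np.cos(tm-np.pi/2+b),np.sin(tm-np.pi/2+b)]
    e2=np.array([-.065,.0069])+h*np.c_[np.cos(np.pi/2-tm+b),np.sin(np.pi/2-tm+b)]
    L=np.r_[o1,e1,o2,e2]
    return np.c_[(rot(q[2])@L.T).T+q[:2],np.full(len(L),z)]
E
python3 - <<'E'
from h import *
from cell import bot
import cv2
t=cv2.imread("pics/top4.png");mt=bot.camera_model("top");mw=bot.camera_model("wrist")
d=np.array([(317,248),(330,298),(362,202),(324,222),(402,225),(420,263),(428,310),(334,340),(428,345)])
Wt=back(mt,np.c_[60+d[:,0]/2.2,80+d[:,1]/2.2],.041)[:,:2]
d=np.array([(324,250),(333,215),(356,180),(385,162),(440,153),(500,165),(540,174),(600,174)])
Ww=back(mw,d,.045)[:,:2]
f=lambda p:np.r_[dsk((rot(p[2]).T@(Wt-p[:2]).T).T)-.057,dsk((rot(p[2]).T@(Ww-p[:2]).T).T)-.054]
s=least_squares(f,[.586,.166,.1]);print(s.x,np.degrees(s.x[2]),(s.fun*1e3).round(1))
f=lambda p:dsk((rot(p[2]).T@(Ww-p[:2]).T).T)-.054
s2=least_squares(f,[.586,.166,.1]);print(s2.x,np.degrees(s2.x[2]),(s2.fun*1e3).round(1))
big=t.copy()
for h,c in((.058,(0,255,0)),(.050,(0,0,255))):
    u=(proj(mt,outl(s.x,h,.041))-[60,80])*2.2;cv2.polylines(big,[np.int32(u*8)],True,c,1,cv2.LINE_AA,3)
cv2.imwrite("pics/ot2.png",cv2.resize(big[170:420,270:470],None,fx=2.4,fy=2.4))
E
```

```text
[0.5835973  0.17136091 0.01144234] 0.6555980699427928 [ -2.7  -4.4   2.6   1.8  -2.    0.6   2.8 -13.    6.4  -2.9  -0.6   2.6
   2.9   1.8   3.4   6.6  10.8]
[0.58549992 0.18133996 0.11698132] 6.702535878802225 [-1.5 -0.4  1.6  1.1 -1.1 -0.6 -0.3  0.2]
```

View pics/ot2.png

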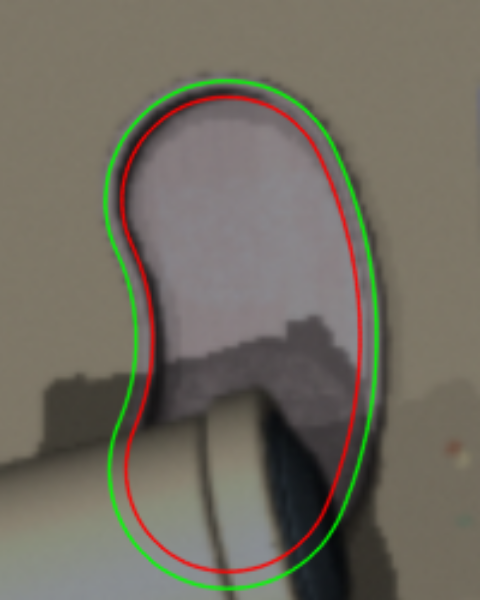

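```bash
python3 - <<'E'
from h import *
from cell import bot
import cv2
m=bot.camera_model("scene");t=bot.snapshot("scene")[:,:,::-1].copy()
a=slice(150,290);b=slice(300,500);k=3.8
raw=cv2.resize(t[a,b],None,fx=k,fy=k,interpolation=cv2.INTER_CUBIC)
for q,cs in(([.586,.166,.109],[(0,255,0)]*2),([.5855,.181,.117],[(0,0,255)]*2)):
  for h,c in zip((.058,.050),cs):
    u=(proj(m,outl(q,h,.043))-[300,150])*k;cv2.polylines(raw,[np.int32(u*8)],True,c,1,cv2.LINE_AA,3)
cv2.imwrite("pics/os.png",raw)
E
```

```text
(no output)
```

View pics/os.png

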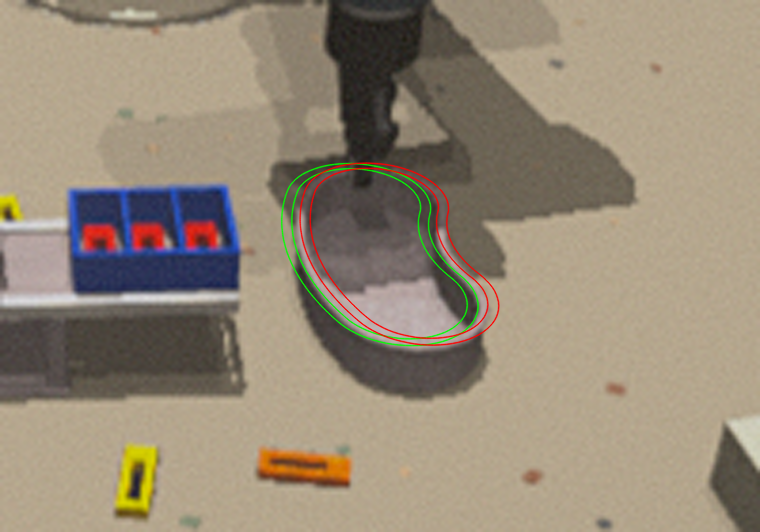

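```bash
python3 - <<'E'
from h import *
from cell import bot
import cv2
m=bot.camera_model("scene");t=bot.snapshot("scene")[:,:,::-1].copy()
k=4.2;o=[240,180]
raw=cv2.resize(t[180:270,240:400],None,fx=k,fy=k,interpolation=cv2.INTER_CUBIC)
p=[.6466,-.0140,.0452]
def dr(L,z,c,cl):
    L=np.array(L);W=np.c_[(rot(p[2])@L.T).T+p[:2],np.full(len(L),z)]
    u=(proj(m,W)-o)*k;cv2.polylines(raw,[np.int32(u*8)],cl,c,1,cv2.LINE_AA,3)
B=[[.043,.06],[.043,-.06],[-.043,-.06],[-.043,.06]]
dr(B,.115,(0,255,0),True)
for y in(-.115,-.153,-.194):
    for s in(-1,1): dr([[s*.042,y],[s*.054,y]],.081,(0,255,255),False)
cv2.imwrite("pics/os2.png",raw)
E
```

```text
(no output)
```

View pics/os2.png

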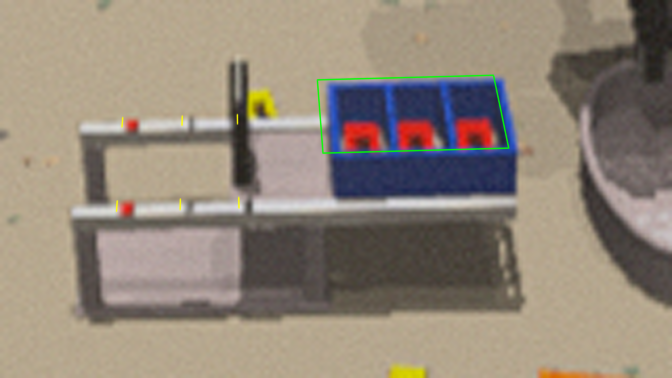

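Compared with the scene camera, the top camera reads both the block and the dish about 6 mm short in y. I'll use the relative displacement within the top frame, which cancels that bias.

```bash
python3 -c "
from h import *
plan(.4867,.0141,.0275,0.3)"
```

```text
t4.50 pos [0.4691 0.172  0.0282] yaw 4.50 F [-0.6 -2.1 -1.2] w 0.0058
dx -0.3177 dy 0.0104 dz 0.0012 turn 0.0699
```

```bash
python3 -m crank '[{"dx":-0.05,"dy":0.002,"dz":0,"turn":0.01,"jaw":0},{"dx":-0.12,"dy":0.004,"dz":0,"turn":0.03,"jaw":0},{"dx":-0.2,"dy":0.006,"dz":0,"turn":0.05,"jaw":0},{"dx":-0.27,"dy":0.008,"dz":0,"turn":0.06,"jaw":0},{"dx":-0.315,"dy":0.01,"dz":0.001,"turn":0.07,"jaw":0}]'
python3 -m crank '[{"dx":0,"dy":0,"dz":0,"turn":0,"jaw":0}]'
python3 - <<'E'
from h import *
from cell import bot
import cv2
plan(.4867,.0141,.0275,.3)
for n in("wrist","top","scene"): cv2.imwrite(f"pics/{n}5.png",bot.snapshot(n)[:,:,::-1])
t=cv2.imread("pics/top5.png");cv2.imwrite("pics/c5t.png",cv2.resize(t[130:270,240:400],None,fx=4,fy=4,interpolation=cv2.INTER_CUBIC))
t=cv2.imread("pics/scene5.png");cv2.imwrite("pics/c5s.png",cv2.resize(t[150:290,230:430],None,fx=4,fy=4,interpolation=cv2.INTER_CUBIC))
E
```

```text
clock: 5.12
position: [0.4867, 0.0147, 0.0277]
ee_rot: [-2.215, -2.227, -0.001]
contact_force: [0.1, 1.1, -0.1]
gripper_width: 0.006
clock: 5.25
position: [0.4873, 0.0141, 0.0277]
ee_rot: [2.216, 2.226, 0.001]
contact_force: [0.6, 0.7, -0.5]
gripper_width: 0.006
t5.25 pos [0.4873 0.0141 0.0277] yaw 0.25 F [ 0.6  0.7 -0.5] w 0.0060
dx -0.0001 dy -0.0012 dz 0.0005 turn -0.0009
```

View pics/wrist5.png

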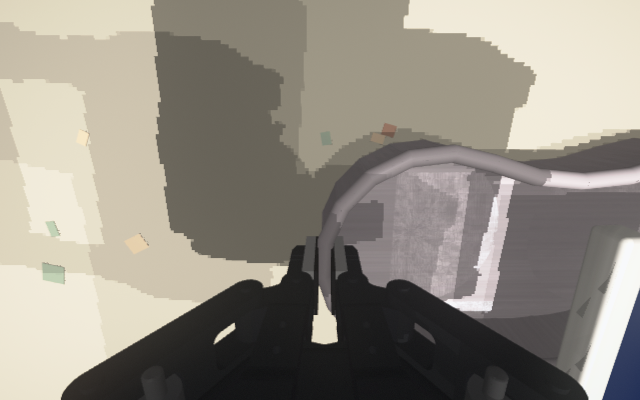

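View pics/c5t.png

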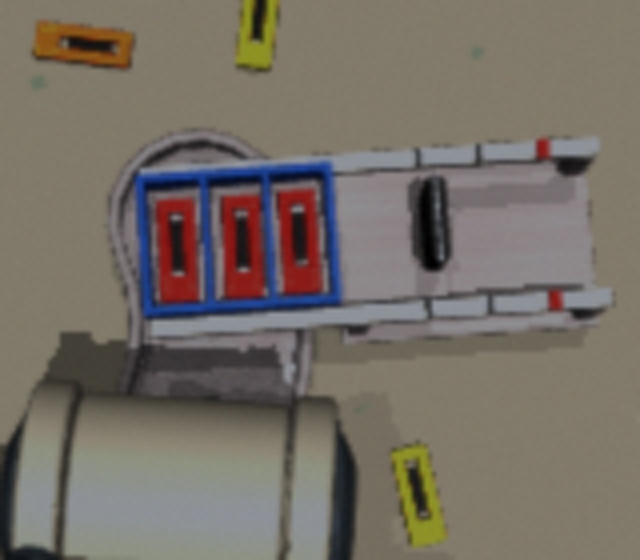

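View pics/c5s.png

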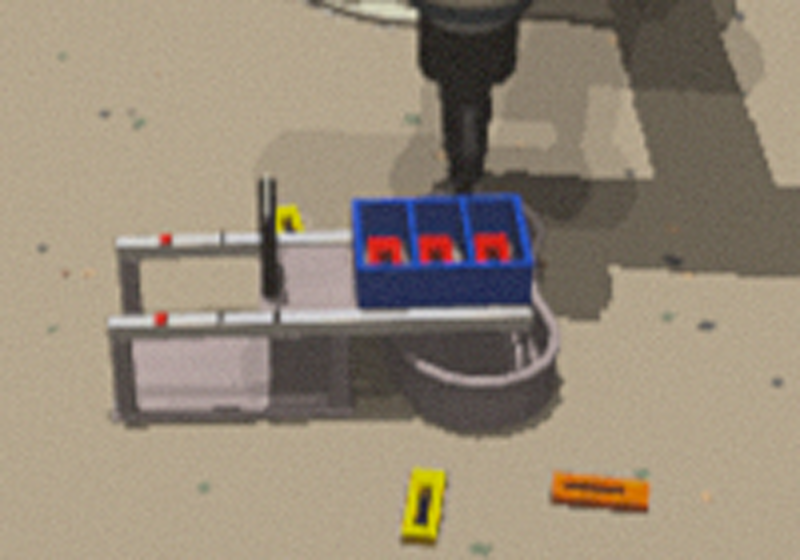

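```bash
python3 - <<'E'
from h import *
from cell import bot
import cv2
m=bot.camera_model("top");raw=cv2.imread("pics/c5t.png")
for h,c in((.058,(0,255,0)),(.050,(0,0,255))):
    u=(proj(m,outl([.6038,.0031,.0452],h,.041))-[240,130])*4;cv2.polylines(raw,[np.int32(u*8)],True,c,1,cv2.LINE_AA,3)
cv2.imwrite("pics/d5t.png",raw)
m=bot.camera_model("scene");raw=cv2.imread("pics/c5s.png")
B=np.array([[.043,.06],[.043,-.06],[-.043,-.06],[-.043,.06]])
c=np.array([[357,268],[533,264],[521,197],[354,201]]) # far-right.. top rim in scene
px=np.c_[230+c[:,0]/4,150+c[:,1]/4];W=back(m,px,.115)[:,:2]
L=np.array([[.043,-.06],[.043,.06],[-.043,.06],[-.043,-.06]])
r=np.array([[165,239],[221,238],[161,319],[219,318],[277,316]])
Wr=back(m,np.c_[230+r[:,0]/4,150+r[:,1]/4],.081)[:,:2]
Lr=np.array([[-.048,-.194],[-.048,-.153],[.048,-.194],[.048,-.153],[.048,-.115]])
p,e=fit2d(np.r_[L,Lr],np.r_[W,Wr],[.65,-.01,.04]);print(p,np.degrees(p[2]),(e*1e3).round(1).tolist())
t=p[:2]+rot(p[2])@[-.042,.019]
for h,c in((.058,(0,255,0)),(.050,(0,0,255))):
    u=(proj(m,outl([*t,p[2]],h,.041))-[230,150])*4;cv2.polylines(raw,[np.int32(u*8)],True,c,1,cv2.LINE_AA,3)
cv2.imwrite("pics/d5s.png",raw)
E
```

```text
[ 0.65190651 -0.00718687  0.0375456 ] 2.1512041538387625 [[1.9, -0.1], [1.8, 0.8], [-1.7, -0.4], [-2.2, -1.5], [-0.0, 0.4], [-0.4, 1.2], [0.3, -0.8], [-0.2, 0.9], [0.5, -0.5]]
```

View pics/d5t.png

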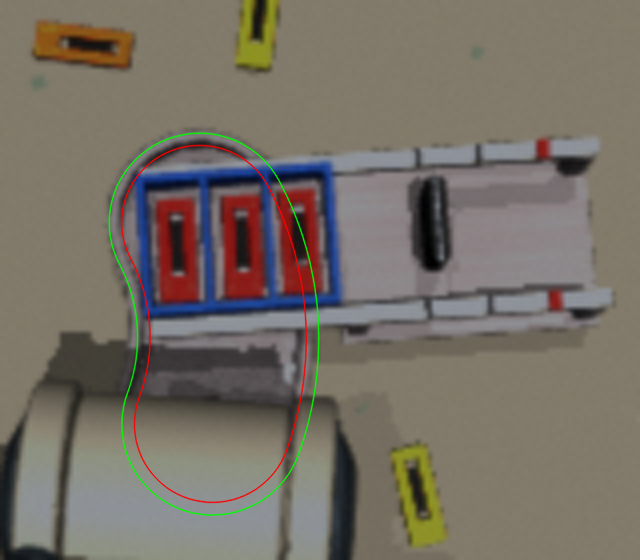

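View pics/d5s.png

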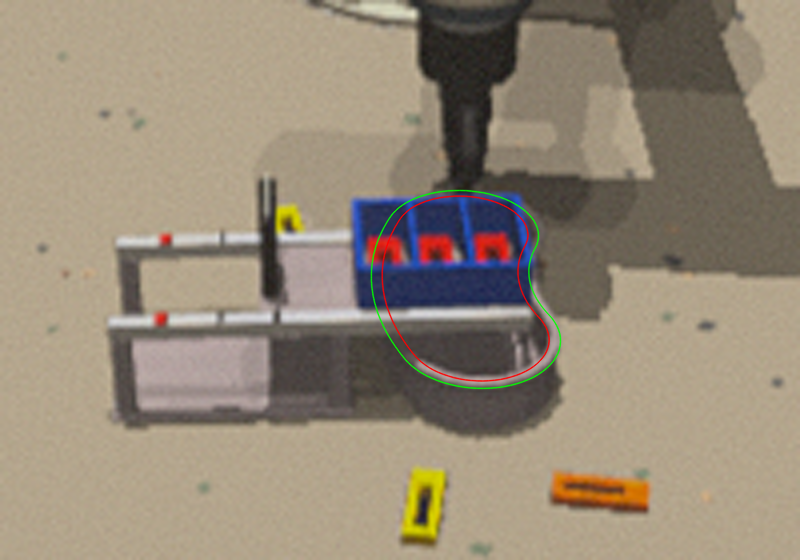

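Both overlays agree with the target pose to within a few mm in the clamp area: far lobe at (180,140) in the top crop, (480,380) in the scene crop. Now I'll lower slightly, release and retreat.

```bash
python3 -m crank '[{"dx":-0.004,"dy":0,"dz":0.003,"turn":-0.01,"jaw":0},{"dx":-0.004,"dy":0,"dz":0.003,"turn":-0.01,"jaw":0.2},{"dx":-0.004,"dy":0,"dz":0.003,"turn":-0.01,"jaw":0.5},{"dx":-0.004,"dy":0,"dz":0.003,"turn":-0.01,"jaw":0.5},{"dx":-0.004,"dy":0,"dz":0.003,"turn":-0.01,"jaw":0.5}]'
python3 -m crank '[{"dx":0,"dy":0,"dz":-0.06,"turn":0,"jaw":0.5},{"dx":0,"dy":0,"dz":-0.16,"turn":0,"jaw":0.5},{"dx":0,"dy":0,"dz":-0.28,"turn":0,"jaw":0.5},{"dx":0,"dy":0,"dz":-0.4,"turn":0,"jaw":0.5},{"dx":0,"dy":0,"dz":-0.42,"turn":0,"jaw":0.5}]'
python3 - <<'E'
from h import *
from cell import bot
import cv2
plan(.56,-.10,.23,-87.5)
for n in("wrist","top"): cv2.imwrite(f"pics/{n}6.png",bot.snapshot(n)[:,:,::-1])
m=bot.camera_model("wrist");print(repr(m))
E
```

```text
clock: 6.02
position: [0.4868, 0.0136, 0.0262]
ee_rot: [-2.203, -2.24, -0.001]
contact_force: [-0.6, -0.3, -0.3]
gripper_width: 0.0429
clock: 6.65
position: [0.4883, 0.0133, 0.2401]
ee_rot: [2.199, 2.236, 0.008]
contact_force: [0.1, 0.5, -0.1]
gripper_width: 0.0429
t6.65 pos [0.4883 0.0133 0.2401] yaw 0.96 F [ 0.1  0.5 -0.1] w 0.0429
dx -0.2290 dy 0.1394 dz 0.0212 turn 1.4743
{'camera_matrix': array([[289.05948431,   0.        , 324.20053013],
       [  0.        , 289.05948431, 195.62067484],
       [  0.        ,   0.        ,   1.        ]]), 'world_to_cam': array([[ 0.99984755,  0.01722914,  0.00283281, -0.48743073],
       [ 0.01558059, -0.95360996,  0.30064146, -0.03422863],
       [ 0.00788119, -0.30055149, -0.95373303,  0.38564814],
       [ 0.        ,  0.        ,  0.        ,  1.        ]])}
```

View pics/wrist6.png

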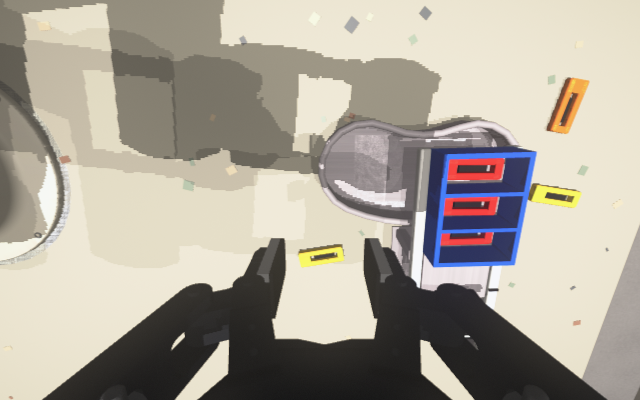

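```bash
python3 - <<'E'
import cv2
t=cv2.imread("pics/wrist6.png");cv2.imwrite("pics/c6.png",cv2.resize(t[105:285,305:565],None,fx=3,fy=3,interpolation=cv2.INTER_CUBIC))
E
```

```text
(no output)
```

View pics/c6.png

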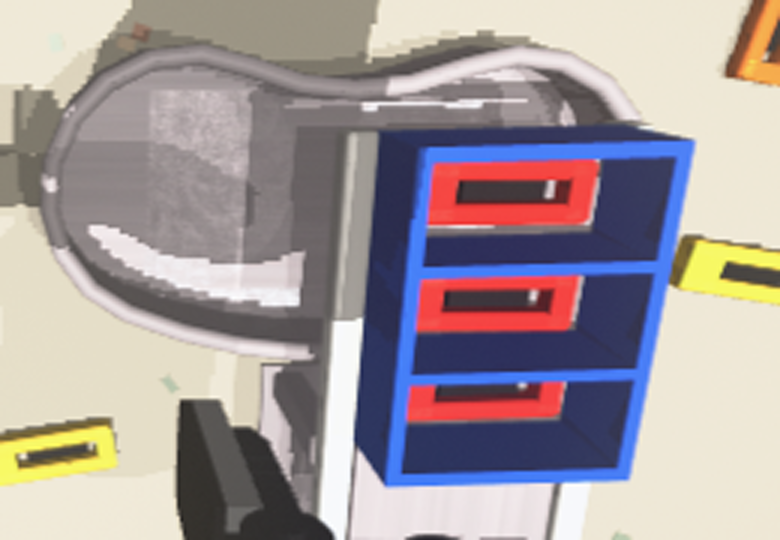

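```bash
python3 - <<'E'
from h import *
from cell import bot
m=bot.camera_model("wrist")
c=np.array([[422,147],[693,141],[630,480],[388,485]])
L=np.array([[-.043,.06],[.043,.06],[.043,-.06],[-.043,-.06]])
p,e=fit2d(L,back(m,np.c_[305+c[:,0]/3,105+c[:,1]/3],.115)[:,:2],[.65,0,0]);print(p,np.degrees(p[2]),(e*1e3).round(1).tolist())
d=np.array([(53,185),(75,115),(120,70),(195,50),(260,72),(320,87),(385,87),(450,65),(525,53),(590,78),(630,115),(65,255),(110,308),(180,335),(300,353)])
W=back(m,np.c_[305+d[:,0]/3,105+d[:,1]/3],.043)[:,:2]
q,e=fitdish(W,.054,[.6,.01,.04]);print(q,np.degrees(q[2]),(e*1e3).round(1))
o=p[:2]+rot(p[2])@[0,.019]
print("outlet in dish",rot(q[2]).T@(o-q[:2]))
for dx in(-.038,.038):
  for dy in(-.036,.036):
    w=o+rot(p[2])@[dx,dy];print(dx,dy,(dsk((rot(q[2]).T@(w-q[:2]))[None])*1e3).round(1),"of 52.5")
print("handle shut",p[:2]+rot(p[2])@[0,-.115])
E
```

```text
[ 0.64209264 -0.00693784  0.04470931] 2.561654544588925 [[-1.5, 0.8], [1.7, 1.5], [1.0, -0.9], [-1.2, -1.4]]
[0.60127444 0.01285686 0.01590812] 0.9114679856867149 [-2.9 -1.4  0.3  1.4  0.2  0.5  1.   3.7  0.4 -3.1 -2.  -1.5  1.2  1.5
  0.5]
outlet in dish [ 0.039951   -0.00144939]
-0.038 -0.036 [31.7] of 52.5
-0.038 0.036 [40.3] of 52.5
0.038 -0.036 [45.2] of 52.5
0.038 0.036 [31.1] of 52.5
handle shut [ 0.64723249 -0.12182292]
```

Dish fit puts the outlet at (40, -1) mm in the dish frame against a target of (42, 0), so the placement is good. Next, move over the handle and turn the jaws along block y.

```bash
python3 -m crank '[{"dx":0,"dy":0,"dz":-0.02,"turn":0.15,"jaw":0.5},{"dx":-0.1,"dy":0,"dz":-0.02,"turn":0.35,"jaw":0.5},{"dx":-0.2,"dy":0.1,"dz":-0.02,"turn":0.55,"jaw":0.5},{"dx":-0.26,"dy":0.2,"dz":-0.02,"turn":0.75,"jaw":0.5},{"dx":-0.28,"dy":0.3,"dz":-0.02,"turn":0.9,"jaw":0.5}]'
python3 -c "
from h import *
plan(.651,-.124,.24,-87.4)"
```

```text
clock: 7.38
position: [0.6401, -0.1262, 0.245]
ee_rot: [-2.965, -1.036, -0.0]
contact_force: [-0.5, 0.3, 0.1]
gripper_width: 0.0423
t7.38 pos [ 0.6401 -0.1262  0.245 ] yaw -51.50 F [-0.5  0.3  0.1] w 0.0423
dx 0.0197 dy 0.0101 dz 0.0101 turn 0.5984
```

```bash
python3 -m crank '[{"dx":0.02,"dy":0.01,"dz":0,"turn":0.6,"jaw":0.5},{"dx":0.02,"dy":0.01,"dz":0,"turn":0.6,"jaw":0.5},{"dx":0.02,"dy":0.01,"dz":0,"turn":0.6,"jaw":0.5},{"dx":0.02,"dy":0.01,"dz":0,"turn":0.6,"jaw":0.5},{"dx":0.02,"dy":0.01,"dz":0,"turn":0.6,"jaw":0.5}]'
python3 - <<'E'
from h import *
from cell import bot
import cv2
plan(.651,-.124,.116,-87.4)
im=bot.snapshot("wrist")[:,:,::-1].copy()
m=bot.camera_model("wrist");print(proj(m,[[.651,-.124,.148]]))
cv2.imwrite("pics/wrist7.png",im)
E
```

```text
clock: 8.0
position: [0.6504, -0.1237, 0.2427]
ee_rot: [-3.139, -0.069, 0.005]
contact_force: [0.1, 0.4, -0.3]
gripper_width: 0.0427
t8.00 pos [ 0.6504 -0.1237  0.2427] yaw -87.47 F [ 0.1  0.4 -0.3] w 0.0427
dx 0.0021 dy 0.0012 dz 0.2535 turn -0.0012
[[326.22033685 196.45329214]]
```

View pics/wrist7.png

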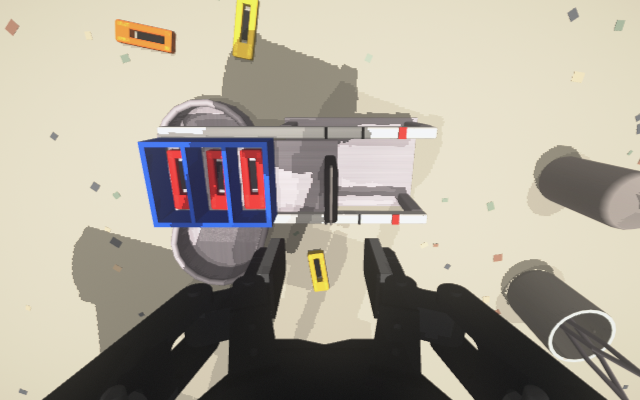

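```bash
python3 - <<'E'
import cv2
t=cv2.imread("pics/wrist7.png");cv2.imwrite("pics/c7.png",cv2.resize(t[110:240,260:450],None,fx=4.2,fy=4.2,interpolation=cv2.INTER_CUBIC))
E
```

```text
(no output)
```

View pics/c7.png

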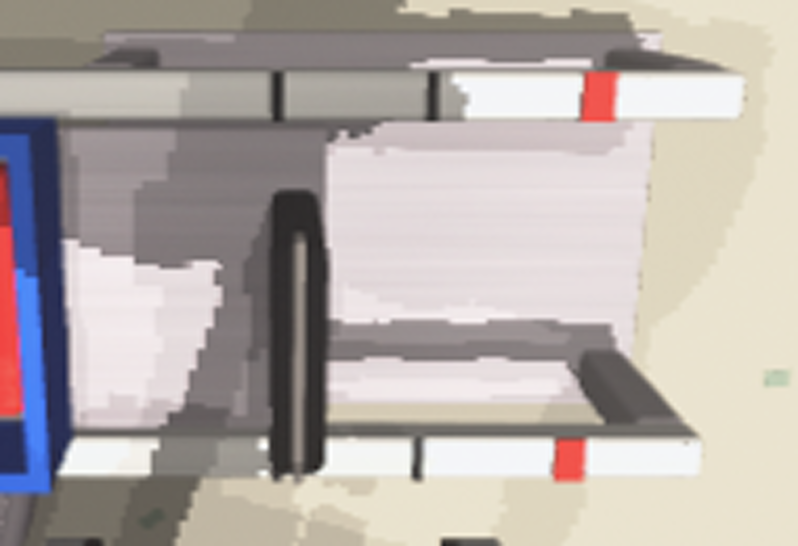

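```bash
python3 - <<'E'
from h import *
from cell import bot
import cv2
m=bot.camera_model("wrist")
r=np.array([[278,95],[433,95],[600,95],[417,458],[570,458]])
L=np.array([[.048,-.115],[.048,-.153],[.048,-.194],[-.048,-.153],[-.048,-.194]])
p,e=fit2d(L,back(m,np.c_[260+r[:,0]/4.2,110+r[:,1]/4.2],.081)[:,:2],[.65,-.01,.04]);print(p,np.degrees(p[2]),(e*1e3).round(1).tolist())
raw=cv2.imread("pics/c7.png")
B=rot(p[2])
for g,c in((0.0,(0,255,0)),(.006,(255,0,255))):
  for z in(.148,.078):
    H=np.array([[s*.025,-.115-g+t*.006] for s,t in((1,1),(1,-1),(-1,-1),(-1,1))])
    W=np.c_[(B@H.T).T+p[:2],np.full(4,z)]
    u=(proj(m,W)-[260,110])*4.2;cv2.polylines(raw,[np.int32(u*8)],True,c,1,cv2.LINE_AA,3)
cv2.imwrite("pics/d7.png",raw)
print("handle shut",p[:2]+B@[0,-.115],"red",p[:2]+B@[0,-.194])
E
```

```text
[ 0.64557348 -0.00920718  0.04433868] 2.5404191666528653 [[0.0, -0.0], [-0.0, 0.0], [-0.1, 0.1], [0.1, -0.2], [0.0, 0.1]]
handle shut [ 0.65067076 -0.12409415] red [ 0.65417236 -0.20301651]
```

View pics/d7.png

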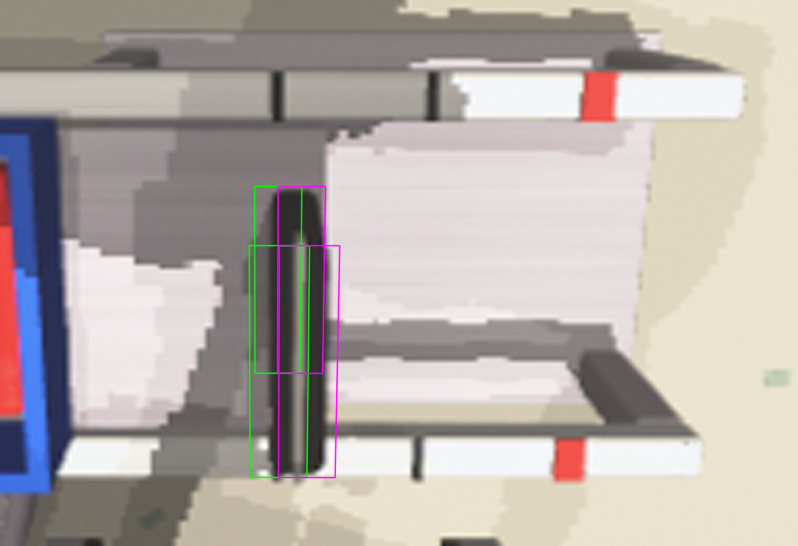

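Block fit has 0.2 mm residual. The handle sits at about (0.651, -0.128), meaning the gate starts about 4 mm out. The red line is at (0.654, -0.203).

```bash
python3 - <<'E'
from h import *
plan(.651,-.128,.116,-87.46)
E
python3 -m crank '[{"dx":0.002,"dy":0.009,"dz":0.08,"turn":0,"jaw":0.5},{"dx":0.002,"dy":0.009,"dz":0.17,"turn":0,"jaw":0.5},{"dx":0.002,"dy":0.009,"dz":0.23,"turn":0,"jaw":0.5},{"dx":0.002,"dy":0.009,"dz":0.253,"turn":0,"jaw":0.5},{"dx":0.002,"dy":0.009,"dz":0.253,"turn":0,"jaw":0.5}]'
python3 - <<'E'
from h import *
from cell import bot
import cv2
plan(.651,-.128,.116,-87.46)
cv2.imwrite("pics/wrist8.png",bot.snapshot("wrist")[:,:,::-1])
E
```

```text
t8.05 pos [ 0.6505 -0.1237  0.2432] yaw -87.40 F [ 1.  -0.5 -0.6] w 0.0430
dx 0.0014 dy 0.0090 dz 0.2543 turn 0.0011
clock: 8.68
position: [0.6511, -0.1279, 0.1163]
ee_rot: [-3.139, -0.073, 0.006]
contact_force: [0.4, 0.3, 0.9]
gripper_width: 0.0426
t8.68 pos [ 0.6511 -0.1279  0.1163] yaw -87.35 F [0.4 0.3 0.9] w 0.0426
dx -0.0003 dy 0.0002 dz 0.0005 turn 0.0019
```

View pics/wrist8.png

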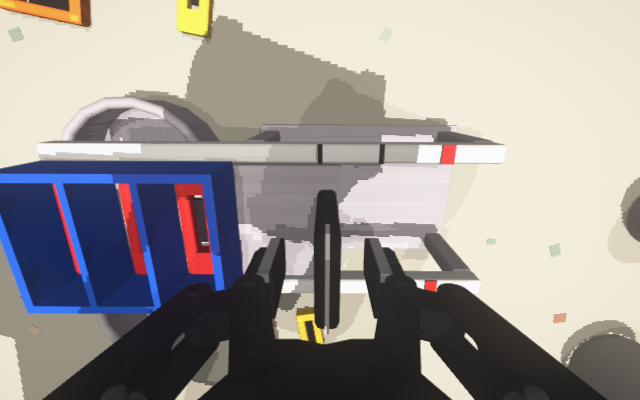

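The handle at (327,260) is centred between the pads at (270,265) and (378,265), and the gripper clears the box. Closing at 100 N.

```bash
python3 -m crank '[{"dx":0,"dy":0,"dz":0,"turn":0,"jaw":0},{"dx":0,"dy":0,"dz":0,"turn":0,"jaw":0},{"dx":0,"dy":0,"dz":0,"turn":0,"jaw":0},{"dx":0,"dy":0,"dz":0,"turn":0,"jaw":0}]' 100
python3 - <<'E'
from h import *
p=np.array([.64557,-.0092]);B=rot(.0443);from cell import bot
o=bot.observe();print(B.T@(o["position"][:2]-p))
t=B@(B.T@(o["position"][:2]-p)*[1,0]+[0,-.194])+p
plan(*t,o["position"][2],-87.46)
E
```

```text
clock: 9.22
position: [0.6524, -0.1284, 0.1188]
ee_rot: [-3.14, -0.072, 0.0]
contact_force: [-1.1, 0.6, 8.1]
gripper_width: 0.0107
[ 0.00155742 -0.11936628]
t9.22 pos [ 0.6524 -0.1284  0.1188] yaw -87.36 F [-1.1  0.6  8.1] w 0.0107
dx -0.0003 dy 0.1493 dz -0.0001 turn 0.0017
```

```bash
python3 -m crank '[{"dx":0,"dy":0.015,"dz":0,"turn":0,"jaw":0},{"dx":0,"dy":0.035,"dz":0,"turn":0,"jaw":0},{"dx":0,"dy":0.055,"dz":0,"turn":0,"jaw":0},{"dx":0,"dy":0.075,"dz":0,"turn":0,"jaw":0},{"dx":0,"dy":0.09,"dz":0,"turn":0,"jaw":0}]'
python3 - <<'E'
from h import *
p=np.array([.64557,-.0092]);B=rot(.0443);from cell import bot
o=bot.observe();print(B.T@(o["position"][:2]-p))
t=B@[.0016,-.194]+p
plan(*t,o["position"][2],-87.46)
E
```

```text
clock: 9.85
position: [0.6543, -0.1722, 0.1188]
ee_rot: [-3.138, -0.073, 0.001]
contact_force: [0.2, 10.4, -2.5]
gripper_width: 0.0104
[ 0.00145438 -0.16324016]
t9.85 pos [ 0.6543 -0.1722  0.1188] yaw -87.35 F [ 0.2 10.4 -2.5] w 0.0104
dx 0.0002 dy 0.0615 dz -0.0002 turn 0.0019
```

```bash
python3 -m crank '[{"dx":0,"dy":0.02,"dz":0,"turn":0,"jaw":0},{"dx":0,"dy":0.04,"dz":0,"turn":0,"jaw":0},{"dx":0,"dy":0.055,"dz":0,"turn":0,"jaw":0},{"dx":0,"dy":0.061,"dz":0,"turn":0,"jaw":0},{"dx":0,"dy":0.061,"dz":0,"turn":0,"jaw":0}]'
python3 - <<'E'
from h import *
import cv2
p=np.array([.64557,-.0092]);B=rot(.0443);from cell import bot
o=bot.observe();print(B.T@(o["position"][:2]-p))
plan(*(B@[.0016,-.194]+p),o["position"][2],-87.46)
for n in("wrist","top"): cv2.imwrite(f"pics/{n}9.png",bot.snapshot(n)[:,:,::-1])
E
```

```text
clock: 10.48
position: [0.6555, -0.202, 0.1188]
ee_rot: [-3.137, -0.073, 0.001]
contact_force: [0.5, 4.5, -4.8]
gripper_width: 0.0102
[ 0.00140258 -0.19307347]
t10.47 pos [ 0.6555 -0.202   0.1188] yaw -87.34 F [ 0.5  4.5 -4.8] w 0.0102
dx 0.0004 dy 0.0019 dz -0.0000 turn 0.0019
```

View pics/wrist9.png

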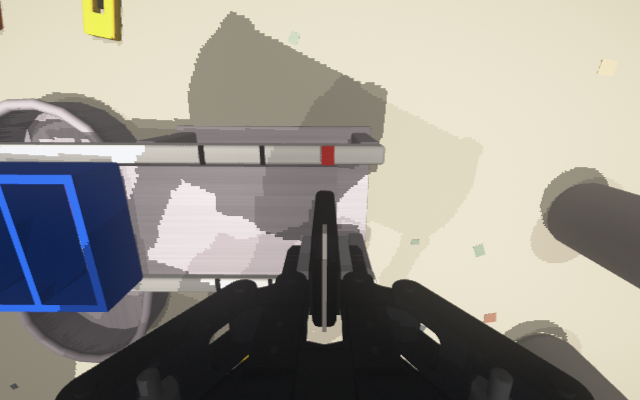

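The handle at (325,195) now sits at the red line (327,154); by kinematics the pull is 0.078. I'll release, rise and check.

```bash
python3 -m crank '[{"dx":0,"dy":0,"dz":0,"turn":0,"jaw":0.45},{"dx":0,"dy":0,"dz":0,"turn":0,"jaw":0.45},{"dx":0,"dy":0,"dz":0,"turn":0,"jaw":0.45},{"dx":0,"dy":0,"dz":0,"turn":0,"jaw":0.45}]'
python3 -m crank '[{"dx":0,"dy":0,"dz":-0.05,"turn":0,"jaw":0.45},{"dx":0,"dy":0,"dz":-0.12,"turn":0,"jaw":0.45},{"dx":0,"dy":0,"dz":-0.22,"turn":0,"jaw":0.45},{"dx":-0.1,"dy":-0.05,"dz":-0.32,"turn":0,"jaw":0.45},{"dx":-0.15,"dy":-0.1,"dz":-0.35,"turn":0,"jaw":0.45}]'
python3 - <<'E'
from h import *
import cv2
from cell import bot
for n in("wrist","top","scene"): cv2.imwrite(f"pics/{n}10.png",bot.snapshot(n)[:,:,::-1])
t=cv2.imread("pics/top10.png");cv2.imwrite("pics/c10t.png",cv2.resize(t[130:270,240:400],None,fx=4,fy=4,interpolation=cv2.INTER_CUBIC))
t=cv2.imread("pics/scene10.png");cv2.imwrite("pics/c10s.png",cv2.resize(t[150:290,230:430],None,fx=4,fy=4,interpolation=cv2.INTER_CUBIC))
E
```

```text
clock: 11.08
position: [0.6556, -0.2021, 0.119]
ee_rot: [-3.137, -0.073, 0.001]
contact_force: [-0.2, -0.6, 0.3]
gripper_width: 0.0387
clock: 11.7
position: [0.5778, -0.1565, 0.2963]
ee_rot: [-3.138, -0.071, -0.003]
contact_force: [-0.3, 0.1, -0.3]
gripper_width: 0.0386
```

View pics/wrist10.png

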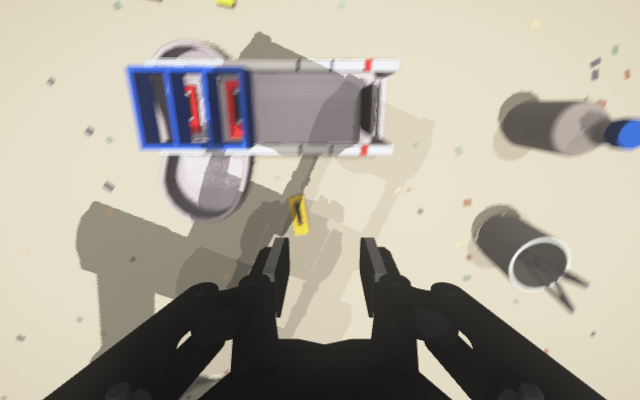

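View pics/c10t.png

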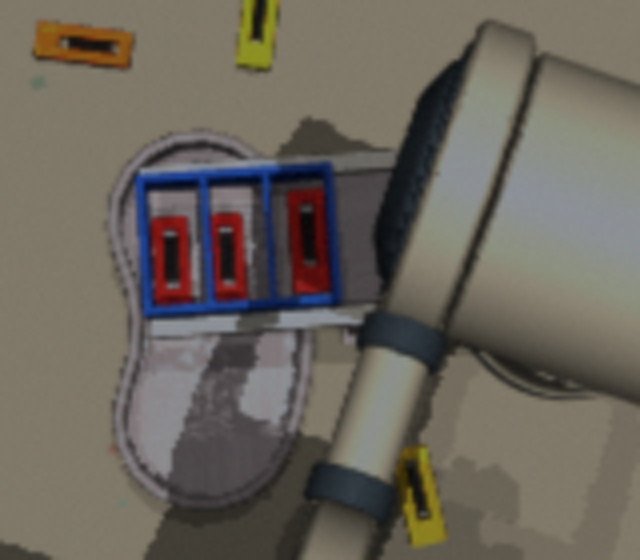

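View pics/c10s.png

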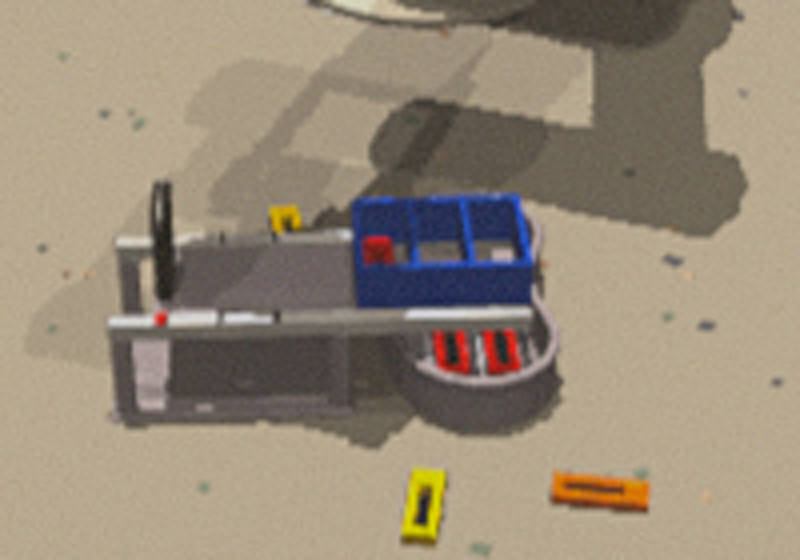

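The scene crop shows both red clamps in the dish at (450,350) and (502,350), and the third in its bay at (377,250). The handle at (163,240) is level with the red marks at (161,319). One last measurement of the handle before handing in.

```bash
python3 - <<'E'
from h import *
import cv2
from cell import bot
im=bot.snapshot("wrist")[:,:,::-1].copy();m=bot.camera_model("wrist")
k=5;raw=cv2.resize(im[40:170,270:420],None,fx=k,fy=k,interpolation=cv2.INTER_CUBIC)
p=np.array([.64557,-.0092]);B=rot(.0443)
for y in(-.194,):
  for z,c in((.148,(0,255,0)),(.081,(255,0,255))):
    xs=.025 if z>.1 else .054
    H=np.array([[s*xs,y+t*.006] for s,t in((1,1),(1,-1),(-1,-1),(-1,1))])
    u=(proj(m,np.c_[(B@H.T).T+p,np.full(4,z)])-[270,40])*k;cv2.polylines(raw,[np.int32(u*8)],True,c,1,cv2.LINE_AA,3)
cv2.imwrite("pics/d11.png",raw);plan(.5,0,.3)
E
```

```text
t11.90 pos [ 0.5784 -0.1562  0.295 ] yaw -87.32 F [ 0.4 -0.7 -0.2] w 0.0384
dx -0.1421 dy -0.3193 dz -0.0092 turn 0.0000
```

View pics/d11.png

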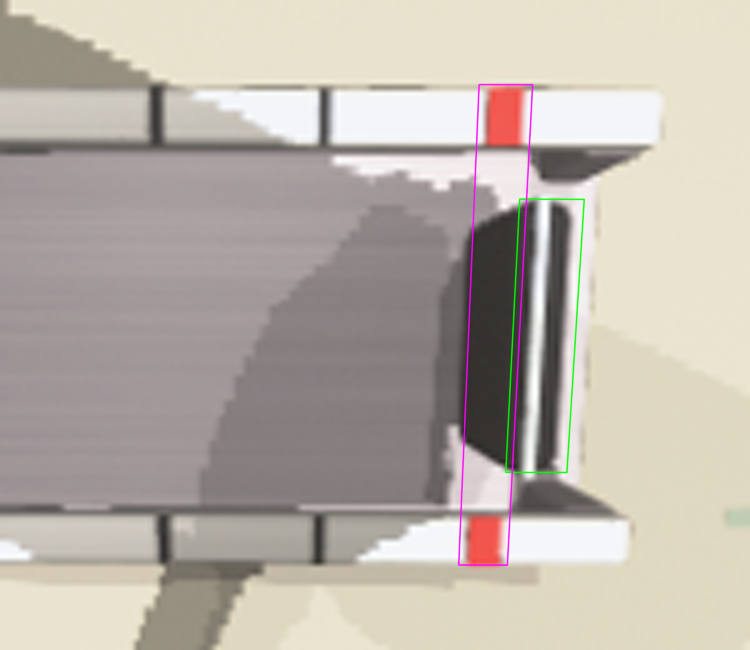

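```bash
python3 -c "
from cell import bot
print(bot.hand_in())"
```

```text
the job is handed in; nothing more can be done
None
```

The job is done and handed in at about 12 s on the robot's clock. I slid the dish by its near rim under the two left-hand bays with the gate still shut, and let go. Then I gripped the black handle, pulled the gate to the red line, released it and backed the arm off.

- **Clamps:** the last pictures show two red clamps lying in the dish and the third still in its bay. The mug, bottle and yellow and orange clamps were never touched.
- **Gate:** the arm's position puts the pull at about 0.078 m against 0.079 m for the line. The last wrist picture shows the handle within about 1 mm of it.
- **Dish:** the outlet came out at (40, -1) mm in the dish's frame against a target of (42, 0). The dish is turned about 1.6° from the block.
- **Disagreement:** the cameras differed by 4–15 mm in y on the dish and about 6 mm on the block. I placed the dish relative to the block in a single view, and fitted the handle and rails from the wrist camera, with 0.2 mm residual on the rail lines.

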